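Weigh a turned wood blank on the beam scale

TASK

Weigh the turned wood blank to see how dry it is: hang it by its steel stirrup on the hook of the beam scale and let go so that the beam tips, then slide the poise along the beam until the beam balances level by itself. Handle the scale gently, never forcing the beam, hook or poise, and leave the other things on the bench alone.

Things in the scene. Friction and masses are not known exactly. Their poses are not given: they have to be found in the camera images.
- scale: Fixed beam scale: dark steel base plate 110 x 150 x 14 mm with a column; origin under the plate's centre, on the bench. The beam's pivot is 160 mm straight above it, in a fork 42 x 22 mm (x, y) that reaches 167 mm up. Its +y axis runs along the beam to the poise side (tail), -y to the hook side.
- index (a point): Brass index tab on a thin upright post beside the beam's tail, 160 mm up, 226 mm from the pivot along the scale's +y: the tail's pointer stands at its height when the beam is level.
- beam (a joint): Tilt of the beam, rad: 0 level, positive = hook end low, tail high; stops at -0.12 and 0.12. The pivot restores weakly (0.45 N m/rad): near balance 1 mm of poise travel alters it by about 0.0065 rad. Balances without load and poise. Untouched it settles in about 1 s. Poise holds the tail down until the blank hangs; then the hook end drops to its stop until the poise is moved outwards.
- beam_tail (a point): Tip of the beam's pointer, 234 mm from the pivot on the tail side, on the beam's axis. The beam is a steel bar 12 mm wide and 10 mm high reaching from 85 mm on the hook side of the pivot to 210 mm on the tail side, then the thin pointer.
- poise (a joint): Place of the poise along the beam, m: 0 at the inner end (poise centre 40 mm from the pivot), growing towards the tail, to 0.145. It stays where it is left; friction about 1.6 N. It weighs 0.30 kg and balances a load of m kg at 110 mm x m / 0.30 from the pivot.
- poise_top (a point): Top centre of the poise's upright round steel knob, 16 mm across and 42 mm high, on the poise's block of 34 x 26 mm (x, y). The block's top is 42 mm and the beam's axis 58 mm below this point. Its y axis runs along the beam towards the tail.
- hook (a point): Where the stirrup rests: top of the 8 mm round bar in the hook's valley, 110 mm from the pivot. Outward (-y of its axes, which are the beam's) the bar rises to an upturned tip 27 mm out whose top is 16 mm above this point; inward to the beam's end 25 mm away, 7 mm above. Pass the stirrup over the tip from the outer end, then lower it.
- blank: Loose turned light-wood blank, bell-shaped, 80 mm across, 62 mm high, standing upright; origin under its centre. On it a steel stirrup, then a square dark grip post 14 x 14 mm from 124 to 174 mm up. The stirrup's opening is seen through along the blank's y: 38 mm wide (x), free from 70 mm up to 118 mm at its peaked middle (108 mm at the sides). Weight unknown, 0.27 to 0.45 kg.
- stirrup_eye (a point): Underside of the stirrup's peak, on the blank's axis 118 mm above its origin, 6 mm under the grip post's foot; it lies on the hook's valley when the blank hangs.
- mortar: Bystander: turned wooden cup, 84 mm across, 75 mm high, origin under its centre.
- hammer: Bystander: hammer lying on the bench.
- spoon: Bystander: wooden spoon lying on the bench.
- cradle (a joint): How far the sprung cradle under the beam's pivot is pulled up (+) or pressed down (-), m: 1 mm per 3.6 N, less than 2 mm by the scale's own weights. More than 3.5 mm (some 12 N) means that the beam is being forced.
- cradle_along (a joint): The same cradle's give along the beam, m, positive towards the tail: 1 mm per 3.6 N. More than 3.5 mm means that the poise, beam or hook is being forced.
There are look-alikes about, which are no part of the job. Several things have the shape of the blank; the one meant has the colours described above.

How it is judged:
On the way, in this order (a step that is already met when the one before it is completed fails the run):
1. the blank hangs by its stirrup on the hook, let go, and the beam has tipped under it (distance between stirrup_eye and hook below 0.012 m and contact force between each of the arm, the fingers and blank below 0.05 N and (value of joint beam above 0.05 rad or value of joint beam below -0.05 rad)), for 0.2 s.
2. the beam balances level by itself with the blank hanging, nothing touching the beam or poise (distance between stirrup_eye and hook below 0.012 m and value of joint beam between -0.025 and 0.025 rad and contact force between each of the arm, the fingers and scale below 0.05 N), for 0.5 s.
At the end, for the whole second after the job is handed in: The blank hangs by its stirrup in the hook's valley (within 12 mm) and the untouched beam stands still and level within 0.025 rad (distance between stirrup_eye and hook below 0.012 m and value of joint beam between -0.025 and 0.025 rad and velocity of joint beam between -0.05 and 0.05 rad/s).
It fails at once if the scale is forced: its sprung cradle pushed more than 3.5 mm (about 12 N) up, down or along the beam (value of joint any of cradle, cradle_along above 0.0035 m or value of joint any of cradle, cradle_along below -0.0035 m).
It fails at once if the blank is jammed against the scale with more than 15 N (contact force between blank and scale above 15 N).
It fails at once if a bystander is moved more than 20 mm (distance of any of mortar, hammer, spoon from where it was at the start of the episode above 0.02 m).
It also fails if it takes over 64 s, if anything falls off the work surface, if the arm or the gripper's body presses on something with over 40 N, if the wrist force passes 120 N, or if a joint passes its speed limit or range.

ROBOT

A 6-joint arm with a two-finger parallel gripper is mounted at the origin on the work surface. World frame = base frame: x ahead of the robot, y to its left, z up, the work surface at z = 0. Lengths are in m, angles in rad, forces in N, time in s.
With the tool pointing down it reaches from about 0.275 to 0.75 m from the base axis. Payload 10.2 kg.
Tool frame: the origin (TCP) lies midway between the tips of the shut fingers; the grasp point (between the pads) lies 19 mm behind it; z points along the fingers, y is the direction in which the jaws open and shut (so a half turn about z gives the same grasp; the last joint's range is limited). The gripper opens to 88 mm and grips with 3 to 60 N. Pads are 18 mm wide; open, the fingers measure 123 mm over their backs; the gripper's body (75 mm by 187 mm) begins 45 mm behind the grasp point.
Start: joints at [1.029, 0.313, 1.498, -0, 1.331, -0.223], TCP at [0.165, 0.499, 0.239] pointing down, gripper open.
Joint ranges: [-2.94, 2.94], [-0.97, 2.17], [0.19, 2.56], [-1.23, 4.37], [0.02, 3.11], [-2.88, 2.88]. Speed limits (rad/s): [2.39, 2.39, 3.01, 3.14, 3.14, 3.14].

INTERFACE

Orientations are given as a rotation vector (axis times angle).
In Python, from workcell import manip gives the robot as it stands.
- The arm moves only by the tool step_arm, never from a script. Its argument "moves" is one flat list of numbers, 7 for each row, row after row: the shift along the tool's x, y, z in m, then the turn, a rotation vector about the tool's x, y, z in degrees, then the closure, from 0 (fully open) to 1 (shut). In form: [x, y, z, ax, ay, az, hand, x, y, z, ax, ay, az, hand, ...]. A call has exactly 5 rows; each row shifts and turns the pose as measured when the row begins, along the tool's axes as they then stand; what a row does not reach is not made up. A row lasts 1/12 s, in which the tool goes at most 41.7 mm and 7.16 degrees, less where a joint would pass 70% of its speed; a pose out of reach is approached as far as the arm can. A call with a gripper value outside its range is refused whole. The fingers move at their own pace and stop on an object; "grip_force" is the grip in N (left out, the last holds). Time passes only in rows, so rows that do not move let the fingers close, or fill a call up. It gives the time, the measured TCP pose, the force and the opening at its end, in the units of the state.
- manip.state(): the state, without advancing time (a new reading comes with each control period).
- manip.get_image(name): name is "scene" or "top" or "wrist"; returns a dict with "color" (384x512x3 uint8, red, green, blue), "fov_y" (degrees; the focal length in pixels is half the picture's height over the tangent of half this angle, whatever the lens; pixels are square), "cx", "cy" (the principal point, pixels), "R" (3x3) and "t" (3): a world point X has camera coordinates R X + t; the wrist camera has in their place "mount" (4x4, takes a point from camera to tool coordinates, whose origin is the TCP and whose axes are the flange's). Camera axes: x right, y down, z forward; pixel columns grow to the right and rows downward; lengths in m; the calibration is good to about 2 mm. The wrist camera is an equidistant fisheye: a pixel r from the principal point sees the ray r / f radians off the axis. A picture is of the moment at which its call begins: read the wrist's pose just before it. There is no depth.
- manip.close_job(): hands the job in, once; it reports no verdict.
The state is a dict: "clock": time; "joints": joint angles; "qd": joint speeds; "effort": joint torques, N m; "eef_pos": TCP position; "ee_rot": TCP orientation; "contact_force": force on the tool from outside, world axes, zero at the start; "torque": the same for the moment, N m; "gripper_width": opening from 0.0 (shut) to 1.0 (fully open).
Only numpy, scipy, OpenCV 4.12 (cv2) and the standard library are available. Lean on these libraries where they do the work, as an engineer would, in place of code of your own. Each camera call takes 0.05 s, during which the arm holds its last target. There are 200 camera calls.

## Working session

There is one attempt and no reset: what is moved stays moved. The work goes in short steps, Python scripts to look and compute and a tool call to move; the robot and the scene stay as the last step left them, time stands still between calls to the robot, and variables do not carry over. Pictures are saved under pics/ and viewed, about 8 in all and at most 12, crops included, and the job is handed in when it is done.

Besides the shell and the picture viewer there is one more tool, called as name(argument=value, ...) on one line, values as JSON. step_arm: Moves the arm, as the interface text tells. Its arguments: {"type":"object","properties":{"moves":{"type":"array"},"grip_force":{"type":"number"}},"required":["moves"]}

```bash
mkdir -p pics; cat > h.py <<'E'
import numpy as np, cv2
from workcell import manip
from scipy.spatial.transform import Rotation as Ro
def grab(n,save=None):
    im=manip.get_image(n)
    if save: cv2.imwrite('pics/'+save,im['color'][:,:,::-1])
    return im
def ray(im,u,v):
    f=im['color'].shape[0]/2/np.tan(np.radians(im['fov_y'])/2)
    R=np.array(im['R']);t=np.array(im['t'])
    return -R.T@t, R.T@np.array([(u-im['cx'])/f,(v-im['cy'])/f,1])
def onz(im,u,v,z):
    c,d=ray(im,u,v); return c+d*(z-c[2])/d[2]
def proj(im,X):
    f=im['color'].shape[0]/2/np.tan(np.radians(im['fov_y'])/2)
    p=np.array(im['R'])@np.array(X)+np.array(im['t']); return np.array([im['cx']+f*p[0]/p[2],im['cy']+f*p[1]/p[2]])
def tri(a,b):
    (c1,d1),(c2,d2)=a,b
    s=np.linalg.lstsq(np.c_[d1,-d2],c2-c1,rcond=None)[0]
    p,q=c1+s[0]*d1,c2+s[1]*d2
    return (p+q)/2,np.linalg.norm(p-q)
E
python3 - <<'E'
from h import *
a=grab('scene');b=grab('top')
import pickle;pickle.dump((a,b),open('ab.pkl','wb'))
o=np.vstack([a['color'],b['color']])[:,:,::-1]
cv2.imwrite('pics/s.png',cv2.resize(a['color'][:,:,::-1],(800,600),interpolation=cv2.INTER_CUBIC))
cv2.imwrite('pics/t.png',cv2.resize(b['color'][:,:,::-1],(800,600),interpolation=cv2.INTER_CUBIC))
for i in(a,b): print(i['fov_y'],i['cx'],i['cy'],ray(i,256,192))
print(manip.state())
E
```

```text
43.57566536117264 249.61677771226795 197.9749213437664 (array([1.08723588, 0.97235614, 0.96643043]), array([-0.39343187, -0.69930519, -0.59708873]))
56.44960307714266 248.4031975720697 187.1461588635259 (array([ 0.38609737, -0.00420946,  1.03474819]), array([ 0.19144024, -0.01807436, -0.9816614 ]))
{'clock': 0.1, 'joints': array([ 1.02860008e+00,  3.13377386e-01,  1.49834194e+00, -4.68070655e-05,
        1.33099035e+00, -2.23408665e-01]), 'qd': array([-0.00076376, -0.00285522, -0.00188854, -0.00023986,  0.00179171,
       -0.00064029]), 'effort': array([ 2.86651964e-03, -4.02812719e+01, -2.52647495e+01,  6.96101761e-02,
        3.42264853e-02, -7.71150644e-05]), 'eef_pos': array([0.16445616, 0.49835068, 0.23823404]), 'ee_rot': array([-4.98555801e-01, -3.10140087e+00,  1.65410056e-03]), 'contact_force': array([ 0.29653521, -0.2316394 , -0.36655833]), 'torque': array([ 0.03704163,  0.00636734, -0.03641417]), 'gripper_width': 0.9988714218665826}
```

View pics/s.png

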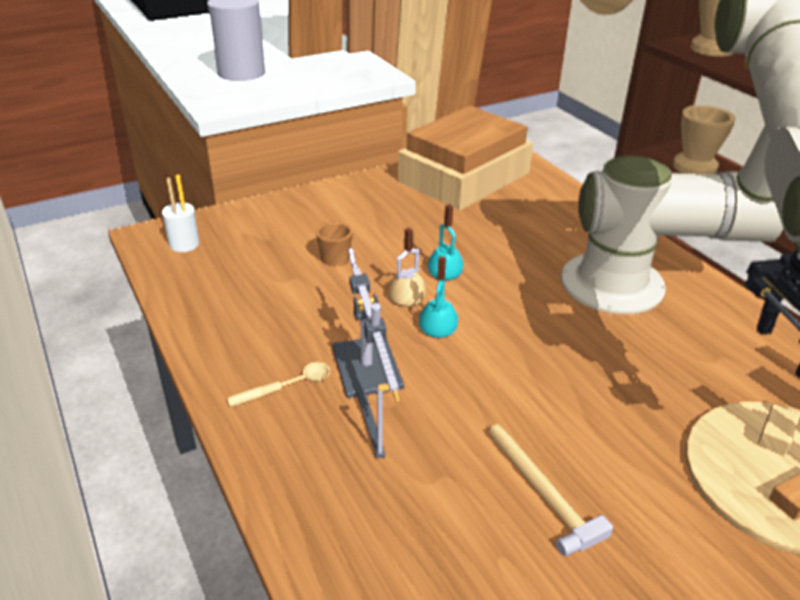

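View pics/t.png

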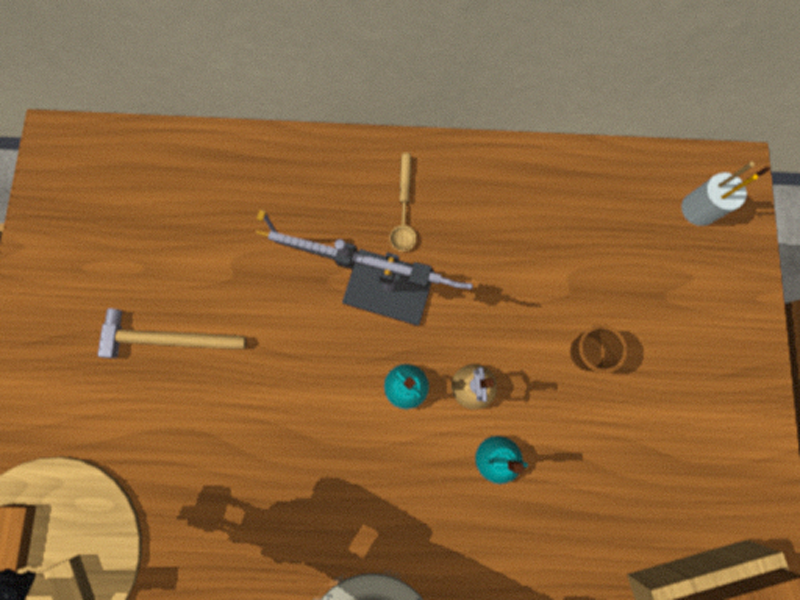

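Candidates, as scene / top pixels at 800x600:
- Light wood body with steel stirrup: (406,285) / (475,385).
- Teal body: (445,258) / (500,460).
- Teal body: (439,315) / (407,385).

Only the first has the described colours (light wood). I'll confirm it with an enlarged crop.

```bash
python3 - <<'E'
from h import *
import pickle;a,b=pickle.load(open('ab.pkl','rb'))
# native crops
A=a['color'][130:300,195:315,::-1];B=b['color'][130:270,155:345,::-1]
A=cv2.resize(A,None,fx=3.4,fy=3.4,interpolation=cv2.INTER_CUBIC);B=cv2.resize(B,None,fx=2.0,fy=2.0,interpolation=cv2.INTER_CUBIC)
print(A.shape,B.shape)
o=np.zeros((580,800,3),np.uint8);o[:A.shape[0],:A.shape[1]]=A;o[:B.shape[0],410:410+B.shape[1]]=B
# ticks every 20 native px
for u in range(200,315,20): cv2.putText(o,str(u),(int((u-195)*3.4),578),0,.35,(0,255,255));cv2.line(o,(int((u-195)*3.4),0),(int((u-195)*3.4),6),(0,255,255))
for v in range(140,300,20): cv2.putText(o,str(v),(0,int((v-130)*3.4)),0,.35,(0,255,255))
cv2.imwrite('pics/crop.png',o)
hsv=cv2.cvtColor(b['color'],cv2.COLOR_RGB2HSV)
def uv(p):return round(p[0],1),round(p[1],1)
# rough points (800 px)->native .64
k=.64
pt=lambda n,u,v,z:print(n,onz(b,u*k,v*k,z).round(3))
pt('post top',487,379,.17);pt('blank body',475,385,.03);pt('mortar',602,348,.075)
pt('pointer tip',260,233,.135);pt('hooktip',469,287,.17);pt('knobtop',343,246,.215);pt('idx',262,215,.16);pt('pivot fork',391,266,.167)
for c in [(344,303),(417,326),(431,290)]: pt('plate',*c,.014)
pt('teal1',407,385,.03);pt('teal2',500,460,.03);pt('teal1top',410,383,.17);pt('teal2top',517,465,.17)
E
```

```text
(578, 408, 3) (280, 380, 3)
post top [ 0.438 -0.158  0.17 ]
blank body [ 0.435 -0.162  0.03 ]
mortar [ 0.505 -0.373  0.075]
pointer tip [0.665 0.219 0.135]
hooktip [ 0.581 -0.129  0.17 ]
knobtop [0.626 0.071 0.215]
idx [0.688 0.212 0.16 ]
pivot fork [ 0.61  -0.004  0.167]
plate [0.575 0.081 0.014]
plate [ 0.538 -0.056  0.014]
plate [ 0.607 -0.08   0.014]
teal1 [ 0.429 -0.041  0.03 ]
teal2 [ 0.308 -0.207  0.03 ]
teal1top [ 0.426 -0.041  0.17 ]
teal2top [ 0.313 -0.204  0.17 ]
```

View pics/crop.png

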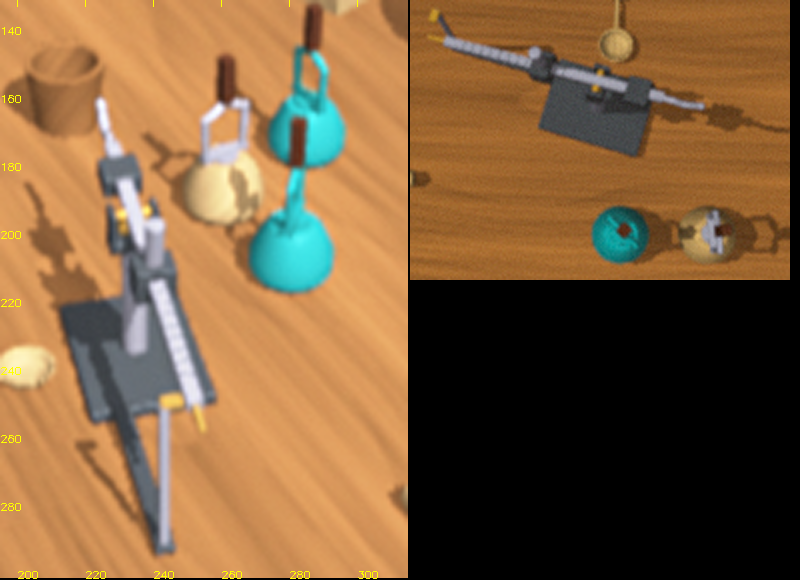

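The crop confirms it: light-wood body at scene native (261,185) with a steel stirrup and dark post, while the other two are teal. The poise knob is at about (241,199) and the hook at about (224,160). Next I'll triangulate these.

```bash
python3 - <<'E'
from h import *
import pickle;a,b=pickle.load(open('ab.pkl','rb'))
def cen(im,box,f):
    u0,v0,u1,v1=box; c=im['color'][v0:v1,u0:u1].astype(int); m=f(c[...,0],c[...,1],c[...,2])
    n,l,s,ce=cv2.connectedComponentsWithStats(m.astype(np.uint8)); k=1+np.argmax(s[1:,4])
    return ce[k]+[u0,v0],s[k]+[u0,v0,0,0,0]
dark=lambda r,g,b:(r<105)&(r>g+15)&(g<50)
pa,sa=cen(a,(250,140,275,165),dark);pb,sb=cen(b,(303,235,325,255),dark)
print('post',pa,sa,pb,sb,tri(ray(a,*pa),ray(b,*pb)))
A=lambda x,y:(195+x/3.4-.35,130+y/3.4-.35)
B=lambda x,y:(155+(x-410)/2-.25,130+y/2-.25)
T=lambda n,p,q:print(n,*[np.round(x,4) for x in tri(ray(a,*p),ray(b,*q))])
l=onz(a,*A(204,125),.108);r=onz(a,*A(247,102),.108);print('shoulders',l,r,np.degrees(np.arctan2(*(r-l)[[1,0]])))
l=onz(b,*B(717,211),.108);r=onz(b,*B(712,251),.108);print('top shoulders',l,r,np.degrees(np.arctan2(*(r-l)[[1,0]])))
T('hooktip',A(100,100),B(702,105))
T('knob',A(155,222),B(536,51))
T('pointer',A(203,429),B(431,37))
T('index',A(171,401),B(433,14))
for n,p in dict(hooktip=(100,100),endblk=(120,165),knob=(155,222)).items(): print(n,A(*p))
# print stirrup pixels
for im,(u0,v0,u1,v1) in ((a,(250,154,274,182)),(b,(298,232,324,258))):
    g=im['color'][v0:v1,u0:u1].astype(int); m=(abs(g[...,0]-g[...,2])<35)&(g.mean(2)>110)
    d=(g[...,0]<105)&(g[...,1]<60)
    print(u0,v0);print('\n'.join(''.join('#' if x else('o' if y else '.') for x,y in zip(p,q)) for p,q in zip(m,d)))
E
```

```text
post [260. 153.] [260 148   1  11  11] [311.21875 244.4375 ] [308 242   8   6  32] (array([ 0.43549568, -0.1619494 ,  0.14836569]), np.float64(0.002773909438509022))
shoulders [ 0.45911566 -0.15609096  0.108     ] [ 0.40302933 -0.172071    0.108     ] -164.09676416690596
top shoulders [ 0.45962703 -0.16040457  0.108     ] [ 0.40868094 -0.15459238  0.108     ] 173.49155158506224
hooktip [ 0.5801 -0.1272  0.1885] 0.0002
knob [0.6317 0.0766 0.209 ] 0.0022
pointer [0.6681 0.2235 0.1309] 0.0015
index [0.6898 0.2157 0.1617] 0.0005
hooktip (224.06176470588235, 159.06176470588235)
endblk (229.94411764705885, 178.1794117647059)
knob (240.23823529411766, 194.94411764705885)
250 154
.........ooo............
.........oooo...........
.........ooo............
.........ooooo..........
.........oooo...........
..........oo.#####......
.........##.#######.....
........###..######.....
.......####.....##......
......####......##......
.....####.......##......
....###.........##......
....###.........##......
....##..........##......
....##..........##......
....##..........##......
....##.........##..
[... 290 characters left out ...]
.........................
..........................
..........................
.........#..oo............
........###.oo............
.....#..###.o..o....o.....
.....#...##...o.o.........
.....#######........o.....
.....#######.....ooooo...o
.....#######...oo..oo.o.o.
.....######..ooooooo.o.o.o
....#####.oooooooo......o.
...######.ooooooooo....o..
...######.oooooooooo.o....
...######.oooooooo..o..o..
...######.oooo..o....o.oo.
...#######..........oooooo
....#########..........ooo
....#########.............
......#######...........o.
.......#######........o...
.......#######...........o
.......##.####..........oo
.......#..####............
........#.####............
..........................
```

```bash
cat > plan.py <<'E'
from h import *
def plan(tgt,jaw,n):
    "rows (tool x,y,z mm; turn z deg) to take TCP straight to tgt with jaw axis at world angle jaw (deg), tool down"
    s=manip.state();p=np.array(s['eef_pos']);R=Ro.from_rotvec(s['ee_rot']).as_matrix()
    th=np.degrees(np.arctan2(R[1,1],R[0,1])); d=(jaw-th+90)%180-90
    tilt=R.T@np.array([0,0,-1])
    print('pos',p.round(4),'jaw',th.round(2),'tilt(tool)',np.degrees(tilt[:2]).round(2),'F',s['contact_force'].round(2),'w',round(s['gripper_width']*88,1),'t',round(s['clock'],2),'j',s['joints'].round(2))
    D=np.array(tgt)-p
    for i in range(n):
        Ri=R@Ro.from_euler('z',-d*i/n,degrees=True).as_matrix()
        x=Ri.T@D/n; print((x*1000).round(1).tolist(), round(-d/n,2))
E
python3 -c "
from plan import *
plan([.4355,-.162,.25],12,20)"
```

```text
pos [0.1645 0.4984 0.2382] jaw 71.74 tilt(tool) [-0.01  0.06] F [ 0.3  -0.23 -0.37] w 87.9 t 0.1 j [ 1.03  0.31  1.5  -0.    1.33 -0.22]
[-23.2, -27.1, -0.6] 2.99
[-24.6, -25.9, -0.6] 2.99
[-25.9, -24.5, -0.6] 2.99
[-27.2, -23.2, -0.6] 2.99
[-28.3, -21.7, -0.6] 2.99
[-29.4, -20.2, -0.6] 2.99
[-30.4, -18.6, -0.6] 2.99
[-31.4, -17.0, -0.6] 2.99
[-32.2, -15.4, -0.6] 2.99
[-33.0, -13.7, -0.6] 2.99
[-33.6, -11.9, -0.6] 2.99
[-34.2, -10.2, -0.6] 2.99
[-34.7, -8.4, -0.6] 2.99
[-35.1, -6.6, -0.6] 2.99
[-35.4, -4.7, -0.6] 2.99
[-35.6, -2.9, -0.6] 2.99
[-35.7, -1.0, -0.6] 2.99
[-35.7, 0.8, -0.6] 2.99
[-35.6, 2.7, -0.6] 2.99
[-35.4, 4.6, -0.6] 2.99
```

step_arm(moves=[-0.023,-0.027,-0.001,0,0,3,0,-0.025,-0.026,-0.001,0,0,3,0,-0.026,-0.025,-0.001,0,0,3,0,-0.027,-0.023,-0.001,0,0,3,0,-0.028,-0.022,-0.001,0,0,3,0])

```text
clock: 0.52
eef_pos: [0.2305, 0.3299, 0.2404]
ee_rot: [-0.901, -3.007, 0.007]
contact_force: [0.8, 0.3, -0.6]
gripper_width: 1.0
```

step_arm(moves=[-0.029,-0.02,-0.001,0,0,3,0,-0.03,-0.019,-0.001,0,0,3,0,-0.031,-0.017,-0.001,0,0,3,0,-0.032,-0.015,-0.001,0,0,3,0,-0.033,-0.014,-0.001,0,0,3,0])

```text
clock: 0.93
eef_pos: [0.2956, 0.1571, 0.2452]
ee_rot: [-1.301, -2.857, 0.009]
contact_force: [0.6, 0.1, -0.3]
gripper_width: 0.999
```

step_arm(moves=[-0.034,-0.012,-0.001,0,0,3,0,-0.034,-0.01,-0.001,0,0,3,0,-0.035,-0.008,-0.001,0,0,3,0,-0.035,-0.007,-0.001,0,0,3,0,-0.035,-0.005,-0.001,0,0,3,0])

```text
clock: 1.35
eef_pos: [0.3599, -0.0184, 0.251]
ee_rot: [-1.683, -2.653, 0.008]
contact_force: [0.0, 0.8, -0.1]
gripper_width: 0.996
```

```bash
python3 -c "
from plan import *
plan([.4355,-.162,.25],12,10)"
```

```text
pos [ 0.3599 -0.0184  0.251 ] jaw 25.23 tilt(tool) [0.14 0.25] F [ 0.03  0.78 -0.06] w 87.7 t 1.35 j [-0.38 -0.07  1.9  -0.01  1.31 -0.82]
[-16.2, 0.7, 0.1] 1.32
[-16.2, 1.1, 0.1] 1.32
[-16.2, 1.5, 0.1] 1.32
[-16.1, 1.8, 0.1] 1.32
[-16.1, 2.2, 0.1] 1.32
[-16.0, 2.6, 0.1] 1.32
[-16.0, 3.0, 0.1] 1.32
[-15.9, 3.3, 0.1] 1.32
[-15.8, 3.7, 0.1] 1.32
[-15.7, 4.0, 0.1] 1.32
```

step_arm(moves=[-0.032,0.002,0,0,0,3,0,-0.032,0.003,0,0,0,3,0,-0.032,0.005,0,0,0,3,0,-0.032,0.006,0,0,0,2,0,-0.028,0.006,0,0,0,2,0])

```text
clock: 1.77
eef_pos: [0.433, -0.1686, 0.2506]
ee_rot: [-1.993, -2.427, 0.008]
contact_force: [0.3, 0.2, -0.3]
gripper_width: 1.001
```

```bash
python3 - <<'E'
from plan import *
plan([.4355,-.162,.25],12,3)
s=manip.state()
w=grab('wrist')
cv2.imwrite('pics/w1.png',w['color'][:,:,::-1]);
import pickle;pickle.dump((w,s),open('w1.pkl','wb'));print(w['fov_y'],w['cx'],w['cy'],np.round(w['mount'],3))
plan([.4355,-.162,.25],12,1)
E
```

```text
pos [ 0.433  -0.1686  0.2506] jaw 11.22 tilt(tool) [0.16 0.24] F [ 0.29  0.19 -0.26] w 88.1 t 1.77 j [-0.62  0.17  1.65 -0.01  1.32 -0.82]
[2.0, 1.3, 0.2] -0.26
[2.0, 1.3, 0.2] -0.26
[2.0, 1.3, 0.2] -0.26
65.70646984690485 255.12354742858693 191.51984432619952 [[-0.002 -0.964 -0.264  0.066]
 [ 1.    -0.002 -0.001  0.   ]
 [-0.    -0.264  0.964 -0.147]
 [ 0.     0.     0.     1.   ]]
pos [ 0.4343 -0.1722  0.2502] jaw 10.96 tilt(tool) [0.24 0.24] F [-2.58 -1.87 -2.33] w 88.0 t 1.82 j [-0.63  0.18  1.64 -0.01  1.32 -0.82]
[9.8, 3.1, 0.2] -1.04
```

View pics/w1.png

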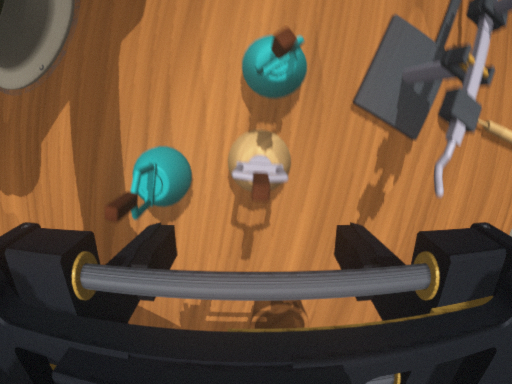

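Wrist view: the wood blank is at (260,160), its dark post at (261,188), and its stirrup is nearly parallel to the jaws. The two teal ones are at (275,65) and (162,178), and the hook is at (440,185).

```bash
cat >> h.py <<'E'
def wray(w,s,u,v):
    f=w['color'].shape[0]/2/np.tan(np.radians(w['fov_y'])/2); M=np.array(w['mount'])
    q=np.array([u-w['cx'],v-w['cy']]);r=np.linalg.norm(q);th=r/f
    d=np.r_[q/r*np.sin(th),np.cos(th)]
    R=Ro.from_rotvec(s['ee_rot']).as_matrix()
    return s['eef_pos']+R@M[:3,3], R@M[:3,:3]@d
def wz(w,s,u,v,z):
    c,d=wray(w,s,u,v);return c+d*(z-c[2])/d[2]
E
python3 - <<'E'
from plan import *
import pickle;w,s=pickle.load(open('w1.pkl','rb'))
c=w['color'][160:215,245:280].astype(int);m=(c[...,0]<105)&(c[...,0]>c[...,1]+15)&(c[...,1]<60)
n,l,st,ce=cv2.connectedComponentsWithStats(m.astype(np.uint8));k=1+np.argmax(st[1:,4]);p=ce[k]+[245,160]
print(p,st[k]+[245,160,0,0,0]); 
for z in(.145,.149): print(wz(w,s,*p,z).round(4))
print('top end',wz(w,s,p[0],st[k][1]+160+st[k][3]-.5,.174).round(4))
print('hook tip',wz(w,s,440,192,.1885).round(4))
c=w['color'][150:192,225:297].astype(int);m=(abs(c[...,0]-c[...,2])<40)&(c.mean(2)>120)
print('\n'.join(''.join('#' if x else '.' for x in r) for r in m[::1]))
l=wz(w,s,235,178,.108);r=wz(w,s,287,178,.108);print(np.degrees(np.arctan2(*(r-l)[[1,0]])))
E
```

```text
[260.64028777 179.75539568] [254 175  15  13 139]
[ 0.4357 -0.1606  0.145 ]
[ 0.4355 -0.1596  0.149 ]
top end [ 0.4352 -0.16    0.174 ]
hook tip [ 0.5829 -0.1305  0.1885]
........................................................................
........................................................................
........................................................................
........................................................................
........................................................................
.................................#......................................
.............................###########................................
............................##############..............................
..........................#################.............................
..........................##################............................
.........................####################...........................
........................#####################...........................
............##################################.......
[... 1454 characters left out ...]
.........................
........................................................................
........................................................................
........................................................................
........................................................................
........................................................................
........................................................................
........................................................................
........................................................................
........................................................................
11.18509488700569
```

step_arm(moves=[0.005,0,0.005,0,0,0,0,0.003,0,0.01,0,0,0,0,0,0,0,0,0,0,0,0,0,0,0,0,0,0,0,0,0,0,0,0,0])

```text
clock: 2.23
eef_pos: [0.4318, -0.1637, 0.2326]
ee_rot: [-1.998, -2.419, 0.009]
contact_force: [-0.4, -0.3, 0.5]
gripper_width: 1.002
```

```bash
python3 -c "
from plan import *
plan([.4355,-.161,.138],11,3)"
```

```text
pos [ 0.4318 -0.1637  0.2326] jaw 10.88 tilt(tool) [0.05 0.4 ] F [-0.41 -0.28  0.55] w 88.1 t 2.23 j [-0.61  0.18  1.68 -0.01  1.28 -0.8 ]
[0.7, 1.6, 31.5] -0.04
[0.7, 1.6, 31.5] -0.04
[0.7, 1.6, 31.5] -0.04
```

step_arm(moves=[0.001,0.002,0.02,0,0,0,0,0.001,0.002,0.02,0,0,0,0,0,0,0.02,0,0,0,0,0,0,0.02,0,0,0,0,0,0,0.01,0,0,0,0])

```text
clock: 2.65
eef_pos: [0.4366, -0.1598, 0.1443]
ee_rot: [1.991, 2.421, -0.008]
contact_force: [-0.1, 0.2, 0.1]
gripper_width: 1.001
```

```bash
python3 -c "
from plan import *
plan([.4355,-.161,.138],11,1)"
```

```text
pos [ 0.4366 -0.1598  0.1443] jaw 11.12 tilt(tool) [ 0.49 -0.04] F [-0.09  0.16  0.13] w 88.1 t 2.65 j [-0.6   0.28  1.8  -0.01  1.05 -0.79]
[-0.9, -1.3, 6.3] 0.12
```

step_arm(moves=[0,-0.001,0.006,0,0,0,0.5,0,0,0,0,0,0,0.9,0,0,0,0,0,0,1,0,0,0,0,0,0,1,0,0,0,0,0,0,1], grip_force=20)

```text
clock: 3.07
eef_pos: [0.4357, -0.1589, 0.139]
ee_rot: [1.988, 2.422, -0.008]
contact_force: [0.3, 0.0, -0.2]
gripper_width: 0.644
```

step_arm(moves=[0,0,0,0,0,0,1,0,0,0,0,0,0,1,0,0,0,0,0,0,1,0,0,0,0,0,0,1,0,0,0,0,0,0,1])

```text
clock: 3.48
eef_pos: [0.4364, -0.1595, 0.1409]
ee_rot: [1.986, 2.42, -0.007]
contact_force: [0.5, 0.5, 0.2]
gripper_width: 0.266
```

```bash
python3 -c "
from plan import *
plan([.4355,-.161,.138],11,1)"
```

```text
pos [ 0.4364 -0.1595  0.1409] jaw 11.25 tilt(tool) [ 0.67 -0.22] F [0.49 0.49 0.24] w 23.4 t 3.48 j [-0.6   0.29  1.81 -0.01  1.03 -0.79]
[-1.3, -1.2, 3.0] 0.25
```

step_arm(moves=[0,0,0.001,0,0,0,1,0,0,0,0,0,0,1,0,0,0,0,0,0,1,0,0,0,0,0,0,1,0,0,0,0,0,0,1])

```text
clock: 3.9
eef_pos: [0.4362, -0.1595, 0.1397]
ee_rot: [1.986, 2.42, -0.008]
contact_force: [-0.1, -0.9, 0.1]
gripper_width: 0.161
```

step_arm(moves=[0,0,-0.002,0,0,0,1,0,0,-0.01,0,0,0,1,0,0,-0.02,0,0,0,1,0,0,-0.02,0,0,0,1,0,0,-0.02,0,0,0,1])

```text
clock: 4.32
eef_pos: [0.433, -0.1568, 0.2088]
ee_rot: [-1.991, -2.425, 0.009]
contact_force: [-0.1, 0.7, -4.1]
gripper_width: 0.159
```

step_arm(moves=[0,0,-0.02,0,0,0,1,0,0,-0.01,0,0,0,1,0,0,0,0,0,0,1,0,0,0,0,0,0,1,0,0,0,0,0,0,1])

```text
clock: 4.73
eef_pos: [0.4331, -0.1563, 0.2418]
ee_rot: [-1.992, -2.427, 0.008]
contact_force: [-0.2, -0.2, -3.3]
gripper_width: 0.156
```

```bash
python3 -c "
from plan import *
plan([.4355,-.161,.23],11,1)
s=manip.state();w=grab('wrist')
import pickle;pickle.dump((w,s),open('w2.pkl','wb'))
cv2.imwrite('pics/w2.png',w['color'][:,:,::-1])"
```

```text
pos [ 0.4331 -0.1563  0.2418] jaw 11.25 tilt(tool) [0.09 0.32] F [-0.16 -0.24 -3.32] w 13.8 t 4.73 j [-0.6   0.17  1.67 -0.01  1.3  -0.79]
[-5.0, 1.5, 11.8] 0.25
```

View pics/w2.png

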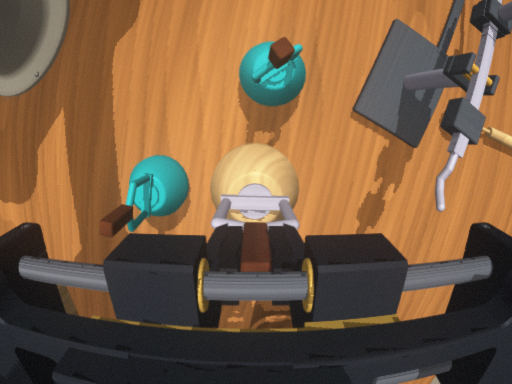

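```bash
python3 - <<'E'
from plan import *
import pickle;w,s=pickle.load(open('w2.pkl','rb'))
print('tip',wz(w,s,441,206,.1885).round(4),'knob?',wz(w,s,461,118,.165).round(4))
plan([.574,-.157,.222],-14,5)
E
```

```text
tip [ 0.5816 -0.1278  0.1885] knob? [ 0.5966 -0.0505  0.165 ]
pos [ 0.433  -0.1563  0.2415] jaw 11.25 tilt(tool) [0.06 0.35] F [-0.8   0.2  -3.83] w 13.8 t 4.78 j [-0.6   0.17  1.67 -0.01  1.3  -0.79]
[-5.6, 27.7, 3.7] 5.05
[-3.2, 28.0, 3.7] 5.05
[-0.7, 28.2, 3.7] 5.05
[1.8, 28.2, 3.7] 5.05
[4.3, 27.9, 3.7] 5.05
```

Go there gently over two calls.

step_arm(moves=[-0.003,0.012,0.001,0,0,2.5,1,-0.002,0.014,0.002,0,0,2.5,1,-0.002,0.014,0.002,0,0,2.5,1,-0.001,0.014,0.002,0,0,2.5,1,-0.001,0.014,0.002,0,0,2.5,1])

```text
clock: 5.2
eef_pos: [0.5011, -0.1573, 0.2269]
ee_rot: [-2.249, -2.178, 0.013]
contact_force: [0.0, -1.3, -3.5]
gripper_width: 0.161
```

step_arm(moves=[0,0.014,0.002,0,0,2.5,1,0.001,0.014,0.002,0,0,2.5,1,0.001,0.014,0.002,0,0,2.5,1,0.002,0.012,0.002,0,0,2.5,1,0.002,0.01,0.001,0,0,2.5,1])

```text
clock: 5.62
eef_pos: [0.5673, -0.1578, 0.209]
ee_rot: [-2.476, -1.9, 0.022]
contact_force: [-1.0, -1.1, -3.8]
gripper_width: 0.156
```

```bash
python3 -c "
from plan import *
plan([.574,-.157,.22],-14,2)"
```

```text
pos [ 0.5673 -0.1578  0.209 ] jaw -14.97 tilt(tool) [-0.06  1.44] F [-1.02 -1.06 -3.77] w 13.7 t 5.62 j [-0.47  0.49  1.32 -0.    1.36 -0.21]
[1.3, 3.0, -5.6] -0.49
[1.2, 3.0, -5.6] -0.49
```

step_arm(moves=[0.001,0.003,-0.004,-0.7,0,-0.5,1,0.001,0.003,-0.004,-0.5,0,-0.4,1,0,0,-0.003,-0.2,0,0,1,0,0,0,0,0,0,1,0,0,0,0,0,0,1])

```text
clock: 6.03
eef_pos: [0.5734, -0.1568, 0.2169]
ee_rot: [-2.468, -1.935, 0.001]
contact_force: [-0.2, -0.3, -3.9]
gripper_width: 0.152
```

```bash
python3 - <<'E'
from plan import *
plan([.574,-.157,.22],-14,1)
import pickle
s=manip.state();w=grab('wrist');a=grab('scene');b=grab('top')
pickle.dump((w,s,a,b),open('w3.pkl','wb'))
W=w['color'][:,:,::-1]; A=cv2.resize(a['color'][130:226,200:290,::-1],None,fx=3.2,fy=3.2,interpolation=cv2.INTER_CUBIC)
B=cv2.resize(b['color'][150:220,250:346,::-1],None,fx=3,fy=3,interpolation=cv2.INTER_CUBIC)
o=np.zeros((600,800,3),np.uint8);o[:384,:512]=W;o[:A.shape[0],512:512+A.shape[1]]=A[:,:288];o[320:320+B.shape[0],512:800]=B[:,:288]
cv2.imwrite('pics/w3.png',o)
E
```

```text
pos [ 0.5734 -0.1568  0.2169] jaw -13.8 tilt(tool) [-0.17  0.29] F [-0.17 -0.26 -3.86] w 13.4 t 6.03 j [-0.46  0.49  1.3   0.    1.36 -0.22]
[-0.0, 0.6, -3.1] 0.2
```

View pics/w3.png

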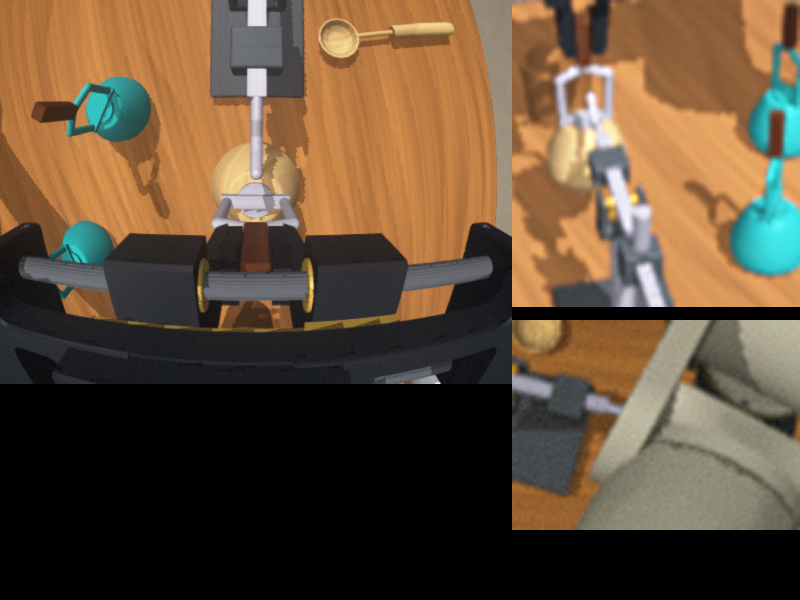

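```bash
python3 - <<'E'
from plan import *
import pickle
w,s,a,b=pickle.load(open('w3.pkl','rb'))
R=Ro.from_rotvec(s['ee_rot']).as_matrix()
for v in(174,177):
    X=wz(w,s,257,v,.1885);print(X.round(4),(R.T@(X-s['eef_pos'])*1000).round(1))
for p in((224.1,159.1),(225,160.3)):
    X,e=tri(wray(w,s,257,175),ray(a,*p));print('tri',X.round(4),round(e,4),(R.T@(X-s['eef_pos'])*1000).round(1))
# beam end / block edges: bar meets beam at v~97, block v 27-68
for v in(97,68,27): print(v,(R.T@(wz(w,s,257,v,.17)-s['eef_pos'])*1000).round(1))
print(manip.state()['eef_pos'])
E
```

```text
[ 0.5819 -0.1287  0.1885] [29.3  1.7 28.5]
[ 0.5815 -0.1305  0.1885] [27.4  1.7 28.5]
tri [ 0.5806 -0.1289  0.1876] 0.0027 [28.8  0.4 29.4]
tri [ 0.5791 -0.1292  0.1828] 0.0054 [28.1 -0.9 34.2]
97 [76.2  1.9 47.1]
68 [95.3  1.9 47.2]
27 [123.5   2.   47.3]
[ 0.57355609 -0.15689394  0.21689541]
```

step_arm(moves=[0,0.001,-0.002,0,0,0,1,0.006,0,-0.001,0,0,0,1,0.006,0,0,0,0,0,1,0.006,0,0,0,0,0,1,0.004,0,0,0,0,0,1])

```text
clock: 6.6
eef_pos: [0.5799, -0.1345, 0.2205]
ee_rot: [-2.469, -1.933, 0.001]
contact_force: [-0.5, 1.0, -4.8]
gripper_width: 0.157
```

```bash
python3 -c "
from plan import *
plan(np.array([.5736,-.1569,.220])+np.r_[.053*np.array([.2385,.971]),0],-14,1)"
```

```text
pos [ 0.5799 -0.1345  0.2205] jaw -13.88 tilt(tool) [-0.16  0.27] F [-0.46  0.97 -4.84] w 13.8 t 6.6 j [-0.43  0.48  1.3   0.    1.37 -0.18]
[29.7, -0.8, 0.6] 0.12
```

step_arm(moves=[0.007,0,0,0,0,0,1,0.007,0,0,0,0,0,1,0.007,0,0,0,0,0,1,0.006,0,0,0,0,0,1,0.001,0,0,0,0,0,1])

```text
clock: 7.02
eef_pos: [0.5875, -0.1026, 0.2205]
ee_rot: [-2.467, -1.935, 0.001]
contact_force: [-0.1, -0.6, -4.0]
gripper_width: 0.155
```

```bash
python3 -c "
from plan import *
plan(np.array([.5736,-.1569,.197])+np.r_[.053*np.array([.2385,.971]),0],-14,1)
import pickle
s=manip.state();w=grab('wrist');a=grab('scene')
pickle.dump((w,s,a),open('w4.pkl','wb'))
o=np.zeros((600,800,3),np.uint8);o[:384,:512]=w['color'][:,:,::-1]
o[:384,512:]=cv2.resize(a['color'][130:226,210:282,::-1],(288,384),interpolation=cv2.INTER_CUBIC)
cv2.imwrite('pics/w4.png',o[:384])"
```

```text
pos [ 0.5875 -0.1026  0.2205] jaw -13.78 tilt(tool) [-0.19  0.29] F [-0.06 -0.57 -4.01] w 13.7 t 7.02 j [-0.37  0.49  1.29  0.    1.37 -0.13]
[-3.1, -0.4, 23.5] 0.22
```

View pics/w4.png

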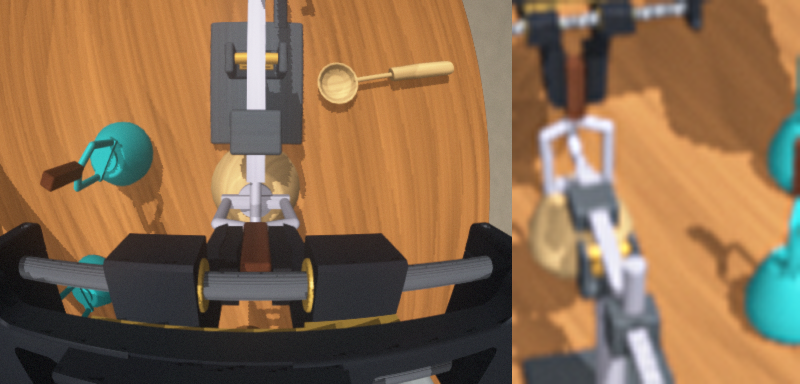

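step_arm(moves=[-0.001,0,0.005,0,0,0,1,-0.001,0,0.005,0,0,0,1,-0.001,0,0.005,0,0,0,1,0,0,0.005,0,0,0,1,0,0,0.004,0,0,0,1])

```text
clock: 7.53
eef_pos: [0.5864, -0.1079, 0.1945]
ee_rot: [-2.47, -1.934, 0.001]
contact_force: [-0.0, -0.4, -1.4]
gripper_width: 0.155
```

step_arm(moves=[0,0,0.003,0,0,0,1,0,0,0.003,0,0,0,1,0,0,0.003,0,0,0,1,0,0,0.003,0,0,0,1,0,0,0.002,0,0,0,1])

```text
clock: 7.95
eef_pos: [0.5864, -0.1083, 0.179]
ee_rot: [-2.471, -1.933, 0.001]
contact_force: [-0.9, -0.2, -1.8]
gripper_width: 0.155
```

step_arm(moves=[0,0,0.003,0,0,0,1,0,0,0.003,0,0,0,1,0,0,0.002,0,0,0,1,0,0,0.002,0,0,0,1,0,0,0.001,0,0,0,1])

```text
clock: 8.37
eef_pos: [0.5865, -0.1079, 0.1672]
ee_rot: [-2.471, -1.934, -0.001]
contact_force: [-1.0, 0.5, -0.6]
gripper_width: 0.155
```

step_arm(moves=[0,0,0.001,0,0,0,1,0,0,0.001,0,0,0,1,0,0,0.001,0,0,0,1,0,0,0.001,0,0,0,1,0,0,0,0,0,0,1])

```text
clock: 8.78
eef_pos: [0.5872, -0.1078, 0.1644]
ee_rot: [-2.472, -1.935, -0.003]
contact_force: [-1.0, 2.1, 2.5]
gripper_width: 0.157
```

step_arm(moves=[0,0,-0.001,0,0,0,1,0,0,0,0,0,0,0.8,0,0,0,0,0,0,0.6,0,0,0,0,0,0,0.5,0,0,0,0,0,0,0.5])

```text
clock: 9.2
eef_pos: [0.5874, -0.1084, 0.1656]
ee_rot: [-2.474, -1.936, -0.003]
contact_force: [-0.6, 0.6, 0.1]
gripper_width: 0.401
```

```bash
python3 - <<'E'
from plan import *
plan([.5872,-.1078,.165],-14,1)
import pickle
s=manip.state();w=grab('wrist');a=grab('scene')
pickle.dump((w,s,a),open('w5.pkl','wb'))
o=np.zeros((384,800,3),np.uint8);o[:384,:512]=w['color'][:,:,::-1]
o[:384,512:]=cv2.resize(a['color'][146:266,200:290,::-1],(288,384),interpolation=cv2.INTER_CUBIC)
cv2.imwrite('pics/w5.png',o)
E
```

```text
pos [ 0.5874 -0.1084  0.1656] jaw -13.9 tilt(tool) [-0.11 -0.04] F [-0.64  0.57  0.08] w 35.3 t 9.2 j [-0.38  0.53  1.37  0.    1.24 -0.14]
[0.6, -0.3, 0.6] 0.1
```

View pics/w5.png

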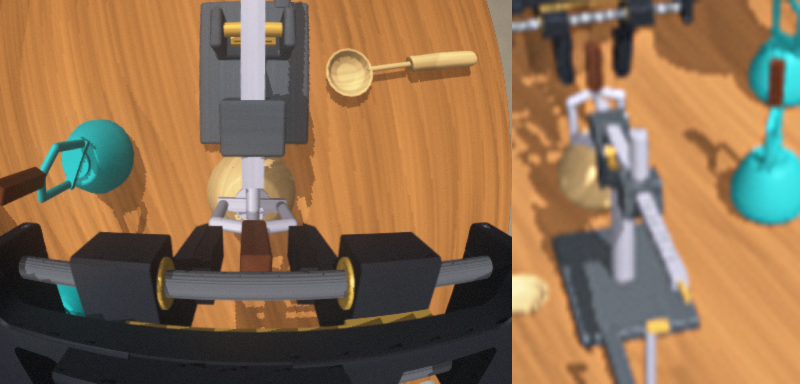

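step_arm(moves=[0,0,-0.005,0,0,0,0.4,0,0,-0.012,0,0,0,0.4,0,0,-0.02,0,0,0,0.4,0,0,-0.025,0,0,0,0.4,0,0,-0.025,0,0,0,0.4])

```text
clock: 9.72
eef_pos: [0.5854, -0.108, 0.2512]
ee_rot: [-2.466, -1.93, 0.006]
contact_force: [0.2, -0.4, -1.1]
gripper_width: 0.607
```

```bash
python3 -c "
from plan import *
plan([.628,.0626,.275],-103.3,15)"
```

```text
pos [ 0.5854 -0.108   0.2512] jaw -13.92 tilt(tool) [-0.19  0.6 ] F [ 0.18 -0.35 -1.13] w 53.4 t 9.72 j [-0.38  0.47  1.24  0.    1.44 -0.14]
[11.7, 0.0, -1.6] 5.96
[11.7, -1.2, -1.6] 5.96
[11.5, -2.4, -1.6] 5.96
[11.2, -3.6, -1.6] 5.96
[10.7, -4.7, -1.6] 5.96
[10.2, -5.8, -1.6] 5.96
[9.5, -6.8, -1.6] 5.96
[8.8, -7.8, -1.6] 5.96
[7.9, -8.7, -1.6] 5.96
[7.0, -9.4, -1.6] 5.96
[5.9, -10.1, -1.6] 5.96
[4.9, -10.7, -1.6] 5.96
[3.7, -11.1, -1.6] 5.96
[2.6, -11.4, -1.6] 5.96
[1.3, -11.6, -1.6] 5.96
```

step_arm(moves=[0.008,0,-0.01,0,0,5,0.4,0.012,-0.001,-0.008,0,0,6,0.4,0.012,-0.002,-0.004,0,0,6,0.4,0.011,-0.004,0,0,0,6,0.4,0.011,-0.005,0,0,0,6,0.4])

```text
clock: 10.13
eef_pos: [0.6003, -0.0545, 0.2834]
ee_rot: [2.894, 1.222, 0.004]
contact_force: [-0.2, -0.1, 0.0]
gripper_width: 0.602
```

step_arm(moves=[0.01,-0.006,0,0,0,6,0.5,0.0095,-0.007,0,0,0,6,0.5,0.009,-0.008,0,0,0,6,0.5,0.008,-0.009,0,0,0,6,0.5,0.007,-0.0095,0,0,0,6,0.5])

```text
clock: 10.55
eef_pos: [0.6159, 0.0059, 0.2862]
ee_rot: [3.117, 0.388, 0.008]
contact_force: [0.8, -0.1, -0.4]
gripper_width: 0.499
```

step_arm(moves=[0.006,-0.01,0,0,0,6,0.5,0.005,-0.0105,0,0,0,6,0.5,0.004,-0.011,0,0,0,6,0.5,0.003,-0.0115,0,0,0,6,0.5,0.001,-0.01,0,0,0,5,0.5])

```text
clock: 10.97
eef_pos: [0.6338, 0.0632, 0.2885]
ee_rot: [-3.109, 0.447, -0.01]
contact_force: [1.1, -0.0, 0.1]
gripper_width: 0.503
```

```bash
python3 - <<'E'
from plan import *
plan([.628,.0626,.275],-103.8,1)
import pickle
s=manip.state();w=grab('wrist');a=grab('scene');b=grab('top')
pickle.dump((w,s,a,b),open('w6.pkl','wb'))
o=np.zeros((384,800,3),np.uint8);o[:384,:512]=w['color'][:,:,::-1]
o[:384,512:]=cv2.resize(a['color'][140:260,200:290,::-1],(288,384),interpolation=cv2.INTER_CUBIC)
cv2.imwrite('pics/w6.png',o)
E
```

```text
pos [0.6338 0.0632 0.2885] jaw -106.35 tilt(tool) [-0.36  0.1 ] F [ 1.14 -0.03  0.1 ] w 44.2 t 10.97 j [-0.08  0.54  1.03  0.    1.56  1.77]
[-5.5, 2.3, 13.4] -2.55
```

View pics/w6.png

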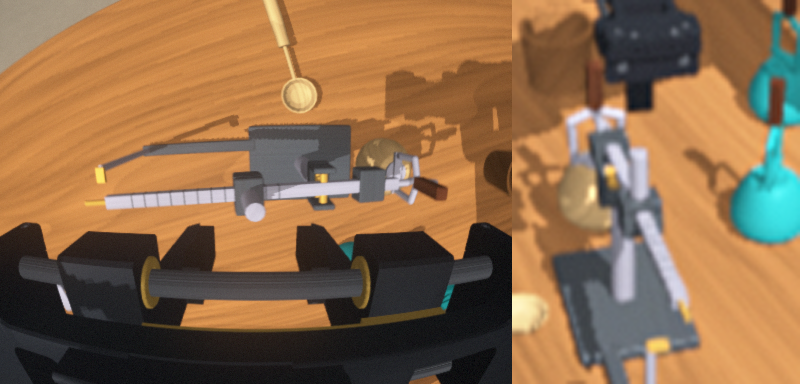

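```bash
cat >> h.py <<'E'
PIV=np.array([.6122,.0005,.160]);DIR=np.array([.2434,.9699])
def tailpt(be,r=.222): return PIV+np.r_[r*np.cos(be)*DIR,r*np.sin(be)]
def tilt(a,box=(235,215,275,285)):
    "brass blobs near the tail in scene; tilt from the blob nearest the predicted pointer arc"
    u0,v0,u1,v1=box;c=cv2.cvtColor(a['color'][v0:v1,u0:u1],cv2.COLOR_RGB2HSV).astype(int)
    m=(c[...,0]>17)&(c[...,0]<32)&(c[...,1]>130)&(c[...,2]>120)
    n,l,s,ce=cv2.connectedComponentsWithStats(m.astype(np.uint8))
    return [(np.round(ce[k]+[u0,v0],1).tolist(),int(s[k][4])) for k in range(1,n) if s[k][4]>2]
E
python3 - <<'E'
from plan import *
import pickle
w,s,a,b=pickle.load(open('w6.pkl','rb')); a0=pickle.load(open('ab.pkl','rb'))[0]
print('before',tilt(a0));print('now',tilt(a))
for be in(-.12,0,.12): print(be,proj(a,tailpt(be)).round(1))
print('idx',proj(a,[.6898,.2157,.16]).round(1))
R=Ro.from_rotvec(s['ee_rot']).as_matrix()
K=wz(w,s,256,211,.226);print('knob',K.round(4),'along',(K-PIV)[:2]@DIR,'perp',(K-PIV)[:2]@[DIR[1],-DIR[0]])
X,e=tri(wray(w,s,256,211),ray(a,200+(640-512)/3.2,140+153/3.2));print(X.round(4),e)
plan([K[0],K[1],.275],-103.8+180,2)
E
```

```text
before [([245.5, 247.6], 21), ([253.4, 253.3], 15)]
now [([254.1, 237.6], 8), ([245.4, 247.6], 20)]
-0.12 [253.1 252.5]
0 [253.4 245. ]
0.12 [253.3 236.5]
idx [244.8 248.1]
knob [0.63   0.0626 0.226 ] along 0.06455016905982666 perp 0.0021148099382322996
[0.6263 0.0635 0.2206] 0.003690421750397884
pos [0.6336 0.0628 0.2882] jaw -105.85 tilt(tool) [-0.36  0.09] F [ 0.15 -0.3  -0.09] w 44.0 t 11.12 j [-0.09  0.54  1.03  0.    1.56  1.76]
[-1.8, 0.6, 6.6] -1.02
[-1.8, 0.6, 6.6] -1.02
```

step_arm(moves=[-0.002,0.001,0.006,0,0,-1,0.55,-0.002,0,0.008,0,0,-1,0.55,0,0,0.015,0,0,0,0.55,0,0,0.015,0,0,0,0.55,0,0,0.015,0,0,0,0.55])

```text
clock: 11.53
eef_pos: [0.6292, 0.0597, 0.2286]
ee_rot: [3.121, -0.356, 0.019]
contact_force: [0.3, 0.8, 0.6]
gripper_width: 0.452
```

```bash
python3 -c "
from plan import *
plan([.630,.0626,.203],-103.9,1)"
```

```text
pos [0.6292 0.0597 0.2286] jaw -103.0 tilt(tool) [-0.68  0.07] F [0.32 0.77 0.57] w 39.8 t 11.53 j [-0.09  0.55  1.17 -0.    1.41  1.71]
[-0.2, -3.0, 25.6] 0.9
```

step_arm(moves=[0,-0.002,0.006,0,0,0.5,0.55,0,-0.001,0.008,0,0,0.3,0.6,0,0,0.006,0,0,0,0.65,0,0,0.002,0,0,0,0.65,0,0,0,0,0,0,0.65])

```text
clock: 11.95
eef_pos: [0.6281, 0.0612, 0.2012]
ee_rot: [3.119, -0.373, 0.009]
contact_force: [-1.0, -0.4, -0.2]
gripper_width: 0.351
```

```bash
python3 - <<'E'
from plan import *
plan([.630,.0626,.203],-103.9,1)
s=manip.state();w=grab('wrist');a=grab('scene')
import pickle;pickle.dump((w,s,a),open('w7.pkl','wb'))
print(tilt(a)); o=np.zeros((384,800,3),np.uint8);o[:384,:512]=w['color'][:,:,::-1]
o[:384,512:]=cv2.resize(a['color'][140:260,200:290,::-1],(288,384),interpolation=cv2.INTER_CUBIC)
cv2.imwrite('pics/w7.png',o)
E
```

```text
pos [0.6281 0.0612 0.2012] jaw -103.62 tilt(tool) [-0.34  0.01] F [-0.96 -0.4  -0.22] w 30.9 t 11.95 j [-0.09  0.57  1.21 -0.    1.36  1.72]
[1.5, -1.8, -1.8] 0.28
[([254.1, 237.6], 8), ([245.3, 247.5], 21)]
```

View pics/w7.png

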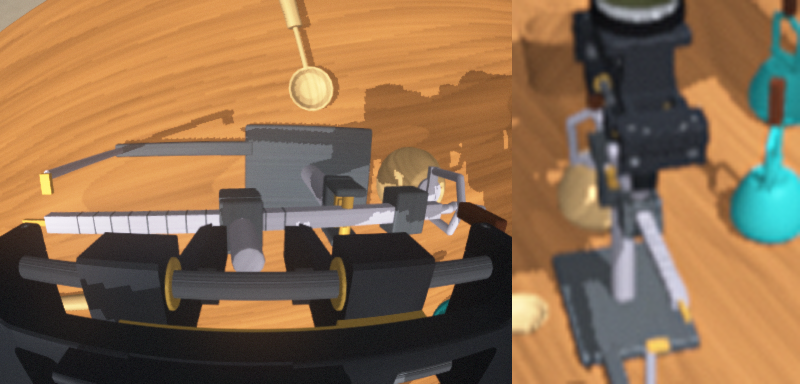

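step_arm(moves=[0,-0.004,-0.001,0,0,0,0.65,0,-0.004,-0.001,0,0,0,0.65,0,-0.004,0,0,0,0,0.65,0,-0.004,0,0,0,0,0.65,0,-0.004,0,0,0,0,0.65])

```text
clock: 12.47
eef_pos: [0.634, 0.0813, 0.2062]
ee_rot: [3.118, -0.373, 0.016]
contact_force: [-1.2, -2.3, 0.5]
gripper_width: 0.353
```

step_arm(moves=[0,-0.004,0,0,0,0,0.65,0,-0.004,0,0,0,0,0.65,0,-0.004,0,0,0,0,0.65,0,-0.004,0,0,0,0,0.65,0,-0.004,0,0,0,0,0.65])

```text
clock: 12.88
eef_pos: [0.6392, 0.1028, 0.2062]
ee_rot: [3.117, -0.373, 0.016]
contact_force: [-0.0, -2.8, -1.0]
gripper_width: 0.35
```

```bash
python3 - <<'E'
from plan import *
plan([.6438,.1266,.203],-103.9,1)
print('along',(manip.state()['eef_pos']-PIV)[:2]@DIR)
print(tilt(grab('scene')))
E
```

```text
pos [0.6392 0.1028 0.2062] jaw -103.64 tilt(tool) [-0.59 -0.08] F [-0.01 -2.76 -0.99] w 30.8 t 12.88 j [-0.02  0.61  1.14 -0.    1.39  1.79]
[-1.2, -24.2, 3.1] 0.26
along 0.10577916599112341
[([253.6, 239.4], 5), ([245.4, 247.6], 20)]
```

step_arm(moves=[0,-0.004,0,0,0,0,0.65,0,-0.004,0.001,0,0,0,0.65,0,-0.004,0.001,0,0,0,0.65,0,-0.004,0,0,0,0,0.65,0,-0.003,0,0,0,0,0.65])

```text
clock: 13.35
eef_pos: [0.6442, 0.1236, 0.2037]
ee_rot: [3.117, -0.372, 0.015]
contact_force: [-0.5, -1.8, -1.5]
gripper_width: 0.349
```

step_arm(moves=[0,0.004,0,0,0,0,0.65,0,0.003,0,0,0,0,0.65,0,0,0,0,0,0,0.65,0,0,0,0,0,0,0.65,0,0,0,0,0,0,0.65])

```text
clock: 13.77
eef_pos: [0.6425, 0.1175, 0.2039]
ee_rot: [3.119, -0.371, 0.016]
contact_force: [-0.2, -0.3, -0.2]
gripper_width: 0.35
```

```bash
python3 - <<'E'
from plan import *
plan([.6438,.1266,.203],-103.9,1)
print('along',(manip.state()['eef_pos']-PIV)[:2]@DIR)
print(tilt(grab('scene')))
E
```

```text
pos [0.6425 0.1175 0.2039] jaw -103.57 tilt(tool) [-0.59  0.05] F [-0.17 -0.28 -0.19] w 30.8 t 13.77 j [ 0.    0.62  1.12 -0.    1.39  1.81]
[-0.9, -9.1, 0.9] 0.33
along 0.12089462209917524
[([253.6, 239.4], 5), ([245.3, 247.5], 21)]
```

step_arm(moves=[0,-0.004,0,0,0,0,0.65,0,-0.004,0,0,0,0,0.65,0,-0.003,0,0,0,0,0.65,0,-0.002,0,0,0,0,0.65,0,-0.001,0,0,0,0,0.65])

```text
clock: 14.23
eef_pos: [0.6459, 0.1316, 0.2035]
ee_rot: [3.117, -0.372, 0.015]
contact_force: [0.1, -2.4, -1.2]
gripper_width: 0.35
```

step_arm(moves=[0,0.004,0,0,0,0,0.65,0,0.003,0,0,0,0,0.65,0,0,0,0,0,0,0.65,0,0,0,0,0,0,0.65,0,0,0,0,0,0,0.65])

```text
clock: 14.65
eef_pos: [0.6443, 0.125, 0.2038]
ee_rot: [3.119, -0.371, 0.016]
contact_force: [0.8, -0.1, 0.8]
gripper_width: 0.347
```

step_arm(moves=[0,0,0,0,0,0,0.65,0,0,0,0,0,0,0.65,0,0,0,0,0,0,0.65,0,0,0,0,0,0,0.65,0,0,0,0,0,0,0.65])

```text
clock: 15.07
eef_pos: [0.6444, 0.1251, 0.2041]
ee_rot: [3.119, -0.371, 0.017]
contact_force: [0.3, -0.2, -0.5]
gripper_width: 0.35
```

```bash
cat >m.py <<'E'
from plan import *
import pickle,sys
s=manip.state()
print('along',((s['eef_pos']-PIV)[:2]@DIR).round(4),'z',s['eef_pos'][2].round(4),'F',s['contact_force'].round(2),s['clock'])
a=grab('scene');w=grab('wrist');pickle.dump((w,s,a),open(sys.argv[1],'wb'));print(tilt(a))
# bright beam-end/pointer: brass columns 249-258 weighted by saturation
c=a['color'][225:262,249:260].astype(int);y=np.clip(c[...,0]-c[...,2]-0,0,None)
print('rows R-B',[int(x) for x in y[:,2:8].max(1)])
E
python3 m.py m1.pkl
```

```text
along 0.1287 z 0.2041 F [ 0.26 -0.25 -0.51] 15.0667
[([253.7, 237.7], 7), ([245.3, 247.5], 21)]
rows R-B [126, 125, 127, 126, 128, 126, 129, 129, 127, 127, 126, 121, 120, 128, 123, 93, 36, 0, 0, 0, 0, 0, 0, 15, 86, 124, 129, 125, 123, 124, 127, 126, 124, 123, 121, 119, 119]
```

step_arm(moves=[0,-0.005,0,0,0,0,0.65,0,-0.004,0,0,0,0,0.65,0,-0.004,0,0,0,0,0.65,0,-0.003,0,0,0,0,0.65,0,-0.002,0,0,0,0,0.65])

```text
clock: 15.58
eef_pos: [0.6487, 0.1433, 0.2033]
ee_rot: [3.117, -0.372, 0.014]
contact_force: [0.1, -1.1, -0.4]
gripper_width: 0.349
```

step_arm(moves=[0,0.004,0,0,0,0,0.65,0,0.003,0,0,0,0,0.65,0,0,0,0,0,0,0.65,0,0,0,0,0,0,0.65,0,0,0,0,0,0,0.65])

```text
clock: 16.0
eef_pos: [0.6471, 0.137, 0.2037]
ee_rot: [3.119, -0.371, 0.016]
contact_force: [-0.6, 0.2, -0.5]
gripper_width: 0.351
```

step_arm(moves=[0,0,0,0,0,0,0.65,0,0,0,0,0,0,0.65,0,0,0,0,0,0,0.65,0,0,0,0,0,0,0.65,0,0,0,0,0,0,0.65])

```text
clock: 16.42
eef_pos: [0.6472, 0.1369, 0.204]
ee_rot: [3.119, -0.371, 0.017]
contact_force: [-0.1, 0.4, -0.6]
gripper_width: 0.351
```

```bash
python3 m.py m2.pkl
```

```text
along 0.1408 z 0.204 F [-0.1   0.38 -0.55] 16.4167
[([253.8, 243.1], 8), ([245.4, 247.6], 20)]
rows R-B [125, 126, 125, 127, 127, 130, 129, 133, 130, 129, 128, 124, 119, 110, 82, 90, 126, 140, 144, 141, 122, 90, 30, 15, 85, 124, 128, 124, 124, 125, 127, 126, 124, 123, 121, 120, 120]
```

step_arm(moves=[0,-0.004,0,0,0,0,0.65,0,-0.003,0,0,0,0,0.65,0,-0.002,0,0,0,0,0.65,0,-0.002,0,0,0,0,0.65,0,-0.001,0,0,0,0,0.65])

```text
clock: 16.93
eef_pos: [0.6502, 0.1493, 0.2037]
ee_rot: [3.118, -0.372, 0.015]
contact_force: [0.0, -2.3, -0.7]
gripper_width: 0.351
```

step_arm(moves=[0,0.004,0,0,0,0,0.65,0,0.003,0,0,0,0,0.65,0,0,0,0,0,0,0.65,0,0,0,0,0,0,0.65,0,0,0,0,0,0,0.65])

```text
clock: 17.35
eef_pos: [0.6484, 0.1422, 0.2038]
ee_rot: [3.119, -0.371, 0.016]
contact_force: [0.1, -0.2, 0.5]
gripper_width: 0.351
```

step_arm(moves=[0,0,0,0,0,0,0.65,0,0,0,0,0,0,0.65,0,0,0,0,0,0,0.65,0,0,0,0,0,0,0.65,0,0,0,0,0,0,0.65])

```text
clock: 17.77
eef_pos: [0.6485, 0.1423, 0.204]
ee_rot: [3.119, -0.372, 0.017]
contact_force: [0.4, 0.5, -0.3]
gripper_width: 0.348
```

```bash
python3 m.py m3.pkl
```

```text
along 0.1463 z 0.204 F [ 0.41  0.47 -0.3 ] 17.7667
[([253.6, 243.9], 7), ([245.3, 247.5], 21)]
rows R-B [125, 123, 124, 123, 124, 126, 130, 132, 130, 130, 130, 125, 121, 110, 83, 48, 95, 127, 134, 142, 141, 116, 73, 39, 84, 123, 127, 125, 124, 124, 126, 126, 125, 123, 120, 120, 118]
```

step_arm(moves=[0,-0.004,0,0,0,0,0.65,0,-0.003,0,0,0,0,0.65,0,-0.002,0,0,0,0,0.65,0,-0.001,0,0,0,0,0.65,0,-0.001,0,0,0,0,0.65])

```text
clock: 18.28
eef_pos: [0.6512, 0.1535, 0.2036]
ee_rot: [3.118, -0.372, 0.015]
contact_force: [-0.4, -2.0, -0.9]
gripper_width: 0.35
```

step_arm(moves=[0,0.004,0,0,0,0,0.65,0,0.003,0,0,0,0,0.65,0,0,0,0,0,0,0.65,0,0,0,0,0,0,0.65,0,0,0,0,0,0,0.65])

```text
clock: 18.7
eef_pos: [0.6495, 0.1465, 0.2038]
ee_rot: [3.119, -0.372, 0.016]
contact_force: [0.2, 0.8, -0.1]
gripper_width: 0.35
```

step_arm(moves=[0,0,0,0,0,0,0.65,0,0,0,0,0,0,0.65,0,0,0,0,0,0,0.65,0,0,0,0,0,0,0.65,0,0,0,0,0,0,0.65])

```text
clock: 19.12
eef_pos: [0.6495, 0.1466, 0.204]
ee_rot: [3.119, -0.372, 0.017]
contact_force: [-0.3, -0.0, -0.8]
gripper_width: 0.351
```

```bash
python3 m.py m4.pkl; python3 - <<'E'
import pickle,numpy as np,cv2
from h import *
A=[pickle.load(open('ab.pkl','rb'))[0]]+[pickle.load(open(f,'rb'))[2] for f in('w6.pkl','m1.pkl','m2.pkl','m3.pkl','m4.pkl')]
o=np.hstack([cv2.resize(a['color'][225:265,238:264,::-1],None,fx=5,fy=7,interpolation=cv2.INTER_CUBIC) for a in A])
for y in range(0,280,35): cv2.line(o,(0,y),(o.shape[1],y),(255,255,255),1)
W=[pickle.load(open(f,'rb'))[0] for f in('m4.pkl',)][0]['color'][:,:,::-1]
out=np.zeros((280+300,800,3),np.uint8);out[:280,:o.shape[1]]=o;out[280:,:400]=cv2.resize(W,(400,300))
cv2.imwrite('pics/p4.png',out)
E
```

```text
along 0.1508 z 0.204 F [-0.34 -0.04 -0.76] 19.1167
[([253.6, 245.4], 9), ([245.3, 247.5], 21)]
rows R-B [125, 125, 126, 127, 124, 127, 127, 130, 129, 130, 129, 125, 121, 112, 85, 48, 29, 88, 131, 142, 122, 135, 136, 125, 118, 126, 127, 125, 123, 125, 127, 126, 125, 123, 121, 120, 118]
```

View pics/p4.png

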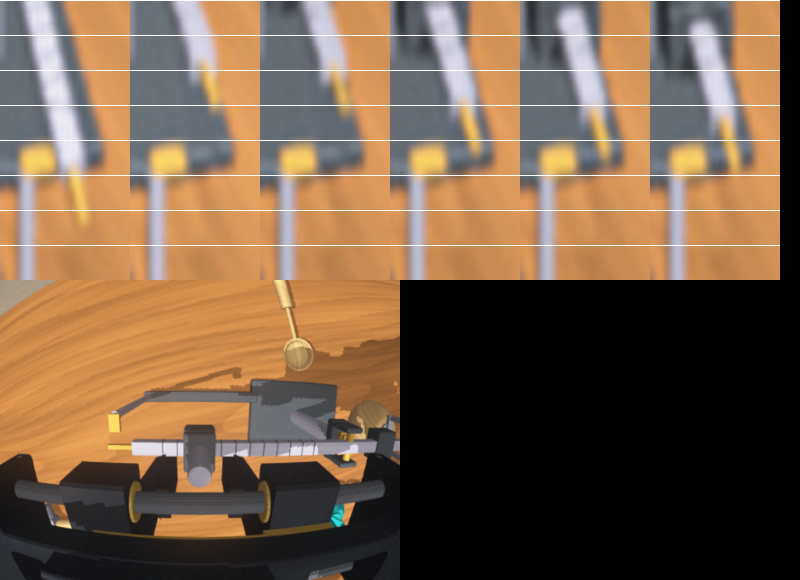

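step_arm(moves=[0,0,-0.004,0,0,0,0.65,0,0,-0.008,0,0,0,0.62,0,0,-0.012,0,0,0,0.6,0,0,-0.015,0,0,0,0.6,0,0,-0.015,0,0,0,0.6])

```text
clock: 19.63
eef_pos: [0.648, 0.1466, 0.2587]
ee_rot: [3.118, -0.372, 0.008]
contact_force: [0.2, -0.2, 0.4]
gripper_width: 0.399
```

step_arm(moves=[0,0,-0.015,0,0,0,0.6,0,0,-0.01,0,0,0,0.6,0,0,0,0,0,0,0.6,0,0,0,0,0,0,0.6,0,0,0,0,0,0,0.6])

```text
clock: 20.05
eef_pos: [0.6484, 0.1468, 0.2914]
ee_rot: [-3.119, 0.372, -0.021]
contact_force: [-0.1, -0.5, -0.3]
gripper_width: 0.4
```

step_arm(moves=[0,0,0,0,0,0,0.6,0,0,0,0,0,0,0.6,0,0,0,0,0,0,0.6,0,0,0,0,0,0,0.6,0,0,0,0,0,0,0.6])

```text
clock: 20.47
eef_pos: [0.6478, 0.1468, 0.2888]
ee_rot: [3.119, -0.371, 0.014]
contact_force: [-0.2, -0.5, -0.3]
gripper_width: 0.396
```

```bash
python3 m.py m5.pkl; python3 - <<'E'
import pickle
from h import *
w,s,a=pickle.load(open('m5.pkl','rb'))
o=np.zeros((580,800,3),np.uint8);o[:384,:512]=w['color'][:,:,::-1]
o[:384,512:]=cv2.resize(a['color'][140:260,200:290,::-1],(288,384),interpolation=cv2.INTER_CUBIC)
x=cv2.resize(a['color'][235:260,238:264,::-1],None,fx=7,fy=7,interpolation=cv2.INTER_CUBIC);o[390:390+175,:182]=x
cv2.imwrite('pics/m5.png',o)
E
```

```text
along 0.1505 z 0.2888 F [-0.15 -0.48 -0.32] 20.4667
[([253.6, 245.4], 9), ([245.3, 247.5], 21)]
rows R-B [125, 124, 125, 126, 125, 127, 127, 131, 130, 131, 129, 126, 122, 112, 85, 49, 23, 86, 130, 143, 124, 135, 137, 125, 118, 126, 127, 124, 124, 125, 128, 127, 125, 124, 122, 119, 119]
```

View pics/m5.png

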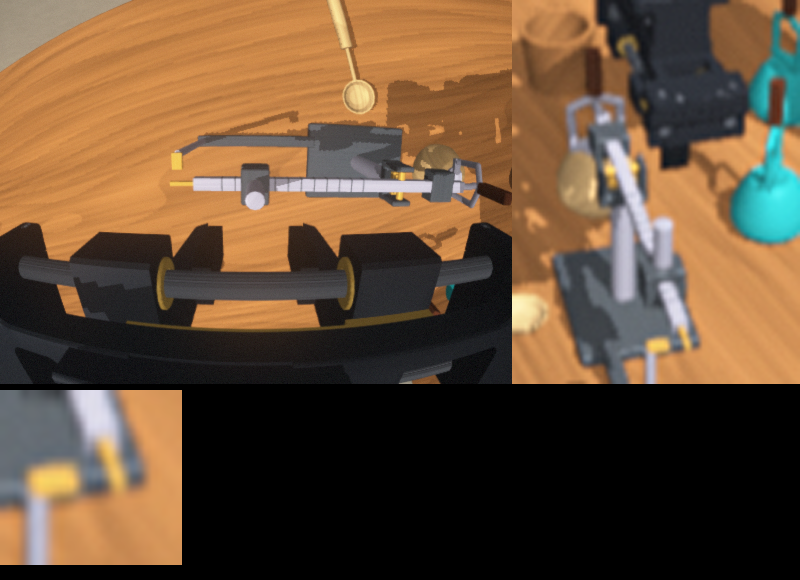

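```bash
python3 - <<'E'
import pickle
from h import *
w,s,a=pickle.load(open('m5.pkl','rb'))
c=cv2.cvtColor(w['color'][145:195,160:200],cv2.COLOR_RGB2HSV).astype(int)
m=(c[...,0]>17)&(c[...,0]<32)&(c[...,1]>150)&(c[...,2]>140)
n,l,st,ce=cv2.connectedComponentsWithStats(m.astype(np.uint8))
B=[(ce[k]+[160,145],st[k][4]) for k in range(1,n) if st[k][4]>5];print(B,tilt(a))
for p,_ in B:
    for q,_ in tilt(a): X,e=tri(wray(w,s,*p),ray(a,*q));print(p.round(1),q,X.round(4),round(e,4))
s0=manip.state()
print(tilt(grab('scene')))
E
```

```text
[(array([176.22651934, 160.84530387]), np.int32(181)), (array([180.375     , 183.29166667]), np.int32(96))] [([253.6, 245.4], 9), ([245.3, 247.5], 21)]
[176.2 160.8] [253.6, 245.4] [0.6789 0.2172 0.1619] 0.0226
[176.2 160.8] [245.3, 247.5] [0.6885 0.2139 0.1596] 0.0018
[180.4 183.3] [253.6, 245.4] [0.6664 0.2163 0.159 ] 0.0011
[180.4 183.3] [245.3, 247.5] [0.6766 0.2132 0.1584] 0.0198
[([253.6, 245.4], 9), ([245.4, 247.6], 20)]
```

The pointer triangulates to z = 0.1590 and the index to 0.1596, so the beam is level within about 0.005 rad and not moving. Handing in.

```bash
python3 -c "
from workcell import manip
print(manip.close_job())"
```

```text
the job is handed in; nothing more can be done
None
```

The wood blank hangs by its stirrup on the hook, and the beam balances level with nothing touching it. I handed the job in at about 20.6 s; it returned no verdict.

I hung the blank and let go, and the hook end dropped to its stop. I then pushed the poise outwards by its knob in small steps, backing off after each, to about 0.15 m from the pivot. That corresponds to a blank of about 0.40 kg, in line with the roughly 3.9 N felt while carrying it.

- **Level:** the pointer measured 159.0 mm up and the index 159.6 mm, a tilt under 0.01 rad. The pointer stayed at the same pixel over the last 1.4 s, including after the arm was clear.
- **Forces:** readings between moves stayed at or below about 3 N at the hook and the poise. I could not read the cradle joints directly, so that limit is inferred from these forces.
- **Disagreement:** one mid-way tilt reading changed less than the 0.0065 rad per mm predicted. It fell within the pixel noise, and the later readings agreed.
- **Other things:** I never touched the mortar, hammer or spoon, but did not measure their positions again at the end.

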